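# Restock the filter lane first-in-first-out

## Robot

A 6-joint arm with a two-finger parallel gripper is mounted at the origin on a cart in front of the work surface, level with it; the furniture and walls round the work are solid. World frame = base frame: x ahead of the robot, y to its left, z up, the work surface at z = 0. Lengths are in m, angles in rad, forces in N, time in s.
With the tool pointing down it reaches from about 0.25 to 0.775 m from the base axis. Payload 8.9 kg.
Tool frame: the origin (TCP) lies midway between the tips of the shut fingers; the grasp point (between the pads) lies 19 mm behind it; z points along the fingers, y is the direction in which the jaws open and shut (so a half turn about z gives the same grasp; the last joint's range is limited). The gripper opens to 85 mm and grips with 20 to 120 N. Pads are 22 mm wide; open, the fingers measure 114 mm over their backs; the gripper's body (76 mm by 85 mm) begins 54 mm behind the grasp point. The pads swing forward as they close: fully open they stand 13 mm farther back than shut.
Start: joints at [1.094, 0.291, -0.153, 1.127, 0, 1.431], TCP at [0.174, 0.495, 0.231] pointing down, gripper open.
Joint ranges: [-2.52, 2.52], [-0.91, 1.74], [-1.3, 1.37], [-1.96, 2.02], [-1.52, 1.47], [-3.14, 3.14]. Speed limits (rad/s): [2.22, 2.22, 2.79, 3.14, 3.14, 3.14].

## Interface

Orientations are given as [roll, pitch, yaw] about the fixed x, y, z axes, in that order (R = Rz(yaw) Ry(pitch) Rx(roll)).
In Python, from rig import get_state, get_image, hand_in gives the robot as it stands. The module is installed in compiled form; this text tells all that it offers.
- The arm moves only by the tool move_arm, never from a script. Its argument "increments" is a list that holds one entry, the list of rows, each a list of 5 numbers: the shift along the tool's x, y, z in mm, then the turn about the tool's z in degrees, then the closure, from 0 (fully open) to 1 (shut). In form: [[[x, y, z, spin, hand], ...]]. A call has 1 to 12 rows; each row is the pose to reach, as a shift and turn from the pose commanded when the call began, along the tool's axes at that moment; what a row does not reach only later rows make up. A row lasts 1/12 s, in which the tool goes at most 41.7 mm and 7.16 degrees, less where a joint would pass 70% of its speed; a pose out of reach is approached as far as the arm can. A call with a gripper value outside its range is refused whole. The fingers move at their own pace and stop on an object; the grip force is fixed at half the most. Time passes only in rows, so rows that repeat a pose let the fingers close. It gives the time, the measured TCP pose, the force and the opening at its end, in the units of the state.
- get_state(): the state, without advancing time (a new reading comes with each control period).
- get_image(name): name is "scene" or "top" or "wrist"; returns a dict with "color" (420x560x3 uint8, red, green, blue), "z_map" (420x560 float32, m along the optical axis (not along the pixel's ray), 0 where there is no reading), "K" (3x3 intrinsics, pixels), "R" (3x3) and "t" (3): a world point X has camera coordinates R X + t. Camera axes: x right, y down, z forward; pixel columns grow to the right and rows downward; lengths in m; the calibration is good to about 2 mm. The wrist camera is an equidistant fisheye: a pixel r from the principal point sees the ray r / f radians off the axis. A picture is of the moment at which its call begins.
- hand_in(): hands the job in, once; it reports no verdict.
The state is a dict: "time": time; "joint_positions": joint angles; "qd": joint speeds; "joint_efforts": joint torques, N m; "ee_pos": TCP position; "orientation": TCP orientation; "contact_force": force on the tool from outside, world axes, zero at the start; "ft_torque": the same for the moment, N m; "width": finger opening in m.
Only numpy, scipy, OpenCV 4.12 (cv2) and the standard library are available. Lean on these libraries where they do the work, as an engineer would, in place of code of your own. Each camera call takes 0.05 s, during which the arm holds its last target. There are 200 camera calls.

## Task

Restock the two-lane rack first-in-first-out with the new blue-banded carton from the cradle, in whichever lane the old blue-banded carton stands. First bring that old carton forward until it is against the lip at the front of its lane; then lift the new carton out of the cradle, stand it down on the bench and let go so that you can take it again by its other two faces, and set it gently on the lane floor behind the old one, square and wholly inside the lane. Keep the cartons upright, drop nothing, and leave the orange-banded carton, the jar and the swab pot where they are.

Things in the scene. Friction and masses are not known exactly. Their poses are not given: they have to be found in the camera images.
- rack: Fixed grey two-lane rack, 170 (x) by 139 mm (y). Origin: centre of underside; x runs along the lanes from front lip (-x, robot side) to the open rear end (x = +85 mm). Floor top at z = 4 mm. Lane centres at y = +33.5 and -33.5 mm, each 62 mm wide inside; walls 5 mm thick, tops at z = 63 mm. Lip: inner face at x = -80 mm, top at z = 14 mm. Cartons slide along the floor
- cradle: Fixed black delivery cradle. Origin at the centre of its underside. Floor 4 mm thick, 70 mm (x) by 54 mm (y); two upright plates 4 mm thick across x, inner faces at x = -23 and +23 mm, tops at z = 64 mm. Open on both y sides
- old_blue_center (a point): Centre (half-way up) of the old carton with the blue band: white card, 40 mm (its x) by 54 mm (its y) by 60 mm high, about 0.14 kg. Stands loose in one of the two lanes, its 40 mm along the lane (x along the rack's x), 55 to 100 mm behind the lip. z up
- old_orange_center (a point): Centre of the carton with the orange band, same size, standing in the other lane; leave it alone
- new_blue_center (a point): Centre of the new carton: same size and blue band, green round sticker on top, loose, 0.1 to 0.2 kg. Stands in the cradle, its x along the cradle's x (plates cover the two faces that are 40 mm apart, the other two, 54 mm apart, are free). In a lane its 40 mm side lies along the lane, either way round
- jar_center (a point): Centre of a loose white screw-cap jar, 36 mm across, 69 mm high (bystander)
- swabs_center (a point): Centre of a loose white pot of cotton swabs, 58 mm across, 84 mm high (bystander)
Mind the look-alikes: they are no part of the job. What is shaped like the part that bears old_blue_center but turquoise or yellow is not meant.

How it is judged:
By the outcome, as a careful person would: the job done as asked, in the order asked, and still so for the second after the job is handed in, with the robot touching nothing.
It also fails if it takes over 58 s, if anything falls off the work surface, if the arm or the gripper's body presses on something with over 40 N, if the wrist force passes 120 N, or if a joint passes its speed limit or range.

## Working session

There is one attempt and no reset: what is moved stays moved. The work goes in short steps, Python scripts to look and compute and a tool call to move; the robot and the scene stay as the last step left them, time stands still between calls to the robot, and variables do not carry over. Pictures are saved under pics/ and viewed, about 8 in all and at most 12, crops included, and the job is handed in when it is done.

Besides the shell and the picture viewer there is one more tool, called after "Emit:" as name([rows], argument=value, ...), one row to a line, values as JSON. move_arm: Moves the arm, as the interface text tells. Its arguments: {"type":"object","properties":{"increments":{"type":"array"}},"required":["increments"]}

```bash
mkdir -p pics; cat > h.py <<'E'
import numpy as np, cv2
from rig import get_state, get_image
def save(im,name,box=None,s=1):
    c=im["color"][:,:,::-1]
    if box: x0,y0,x1,y1=box; c=c[y0:y1,x0:x1]
    cv2.imwrite("pics/"+name,cv2.resize(np.ascontiguousarray(c),None,fx=s,fy=s,interpolation=cv2.INTER_CUBIC))
def world(im):
    K,R,t,z=im["K"],im["R"],im["t"],im["z_map"]
    v,u=np.mgrid[:z.shape[0],:z.shape[1]]
    P=np.stack([(u-K[0,2])/K[0,0]*z,(v-K[1,2])/K[1,1]*z,z],-1)
    return (P-t)@R
E
python3 - <<'E'
from h import *
a=get_image("scene");b=get_image("top")
np.savez("i0.npz",s=world(a),t=world(b))
cv2.imwrite("pics/a.png",a["color"][:,:,::-1]);cv2.imwrite("pics/b.png",b["color"][:,:,::-1])
print(get_state())
print(b["K"],b["R"],b["t"])
E
```

```text
{'time': 0.1, 'joint_positions': array([ 1.09370377e+00,  2.91258280e-01, -1.54023353e-01,  1.12668333e+00,
        9.31279455e-06,  1.43150122e+00]), 'qd': array([ 0.00027884, -0.00129573,  0.00135596,  0.00108922,  0.00047128,
       -0.00108108]), 'joint_efforts': array([ 1.29361590e-03, -5.37976027e+01,  3.31919611e+01,  9.29766888e-03,
       -2.48289352e-04,  1.55660393e-05]), 'ee_pos': array([0.1738082 , 0.49499898, 0.23078215]), 'orientation': array([-3.14043663e+00, -1.71482064e-04,  2.80379510e+00]), 'contact_force': array([ 0.02523485, -0.2194794 ,  0.63746677]), 'ft_torque': array([0.00346353, 0.06290095, 0.00460045]), 'width': 0.0855418088511324}
[[411.49741399   0.         277.76573544]
 [  0.         411.49741399 208.3786663 ]
 [  0.           0.           1.        ]] [[ 0.02615725 -0.99964686 -0.00468609]
 [-0.98391573 -0.02491642 -0.17688701]
 [ 0.17670778  0.00923759 -0.98422001]] [0.01657955 0.55302926 0.81764732]
```

View pics/a.png

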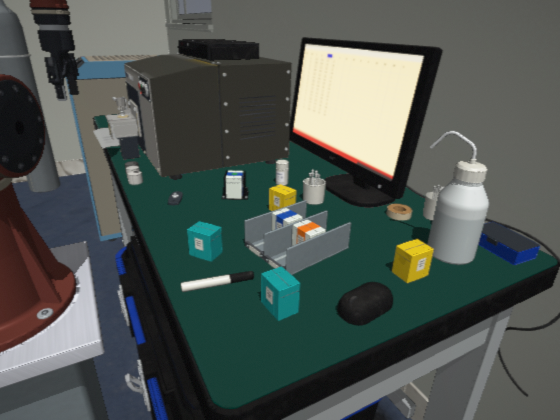

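View pics/b.png

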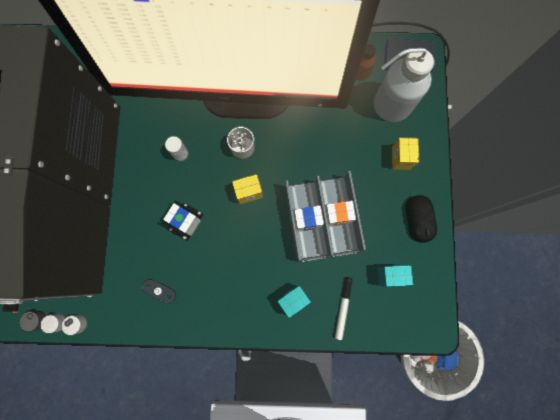

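The top view shows these candidates:
- Blue carton in the left (+y) lane at (308,217), the old one.
- Orange carton in the right lane at (341,211).
- Blue carton with a green sticker in the cradle at (182,219), the new one.
- Yellow look-alikes at (247,189) and (405,153), and turquoise ones at (293,302) and (398,275).
- Jar at (176,148) and swab pot at (240,142).

I'll check the choice in a close crop and measure.

```bash
python3 - <<'E'
from h import *
d=np.load("i0.npz");T=d["t"]
im=cv2.imread("pics/b.png")
cv2.imwrite("pics/c.png",cv2.resize(im[120:280,150:380],None,fx=3.4,fy=3.4,interpolation=cv2.INTER_CUBIC))
def blob(n,box,z0,z1):
    x0,y0,x1,y1=box;P=T[y0:y1,x0:x1].reshape(-1,3);P=P[(P[:,2]>z0)&(P[:,2]<z1)]
    r=cv2.minAreaRect((P[:,:2]*1000).astype(np.float32));print(n,len(P),"c",np.round(r[0],1),"sz",np.round(r[1],1),"ang",round(r[2],1),"z",np.round(np.median(P[:,2])*1000,1))
blob("new",(160,195,205,242),.055,.075)
blob("old",(297,203,322,231),.0645,.08)
blob("old2",(297,203,322,231),.055,.08)
blob("orange",(328,198,356,223),.055,.08)
blob("rack",(280,165,370,268),.035,.075)
blob("rackall",(280,165,370,268),.003,.075)
blob("yel",(230,172,266,206),.05,.075)
blob("jar",(160,130,192,165),.055,.08)
blob("swab",(224,122,258,162),.05,.12)
for z in [(175,219),(300,217),(316,217),(308,226),(293,200),(324,200)]: print(z,np.round(T[z[1],z[0]]*1000,1))
E
```

```text
new 624 c [525.9 234.8] sz [55.4 54. ] ang 62.0 z 63.6
old 132 c [533.5 -33.1] sz [39.1 52.9] ang 9.2 z 65.1
old2 489 c [536.9 -34.9] sz [45.2 59.1] ang 11.3 z 63.6
orange 531 c [ 549.2 -103.1] sz [44.8 62.9] ang 10.2 z 63.6
rack 2049 c [541.  -66.2] sz [170.4 139.5] ang 10.5 z 62.1
rackall 4658 c [548.7 -73.5] sz [228.7 198.8] ang 1.4 z 16.3
yel 499 c [595.7  97.9] sz [41.  53.9] ang 17.5 z 59.7
jar 240 c [682.  257.5] sz [34.7 34.6] ang 69.4 z 67.7
swab 193 c [701.3 116.8] sz [56.6 57.3] ang 21.6 z 55.4
(175, 219) [522.4 242.5  62.5]
(300, 217) [533.3 -15.8  61.1]
(316, 217) [533.6 -48.5  65. ]
(308, 226) [514.7 -32.4  63.5]
(293, 200) [580.2  -2.2   5.1]
(324, 200) [581.7 -70.9   6.2]
```

View pics/c.png

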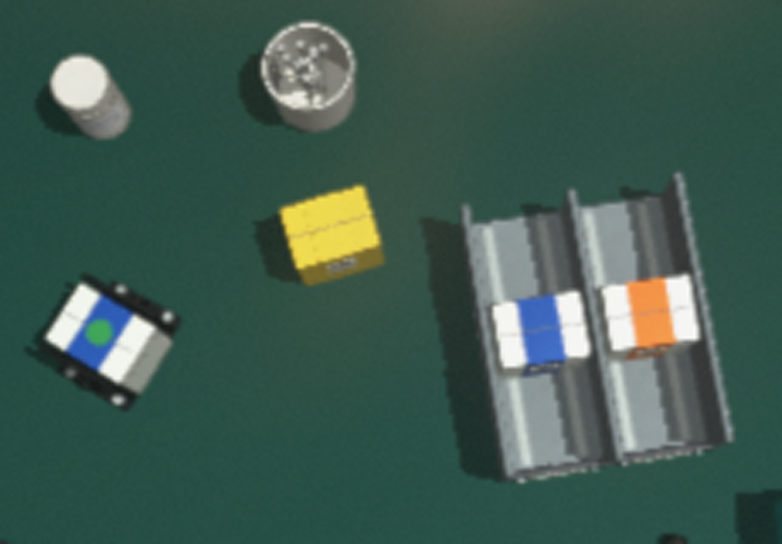

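The crop confirms it. The old blue carton stands in the left lane at crop (541,330), about 59 mm behind the lip. The new carton has its green sticker at crop (98,333), and its free faces lie along about 62° in the world. I'll push the old carton from behind with nearly shut fingers.

```bash
cat >> h.py <<'E'
RC=np.array([541.,-66.2]);RY=10.5
def rack(x,y):
    a=np.radians(RY);return RC+[x*np.cos(a)-y*np.sin(a),x*np.sin(a)+y*np.cos(a)]
def inc(st,x,y,z,yawdeg):
    yaw=st["orientation"][2];p=st["ee_pos"]*1000
    d=np.array([x,y,z])-p;c,s=np.cos(yaw),np.sin(yaw)
    dy=(yawdeg-np.degrees(yaw)+180)%360-180
    return np.round([c*d[0]+s*d[1],s*d[0]-c*d[1],-d[2],-dy],1)
E
python3 - <<'E'
from h import *
T=np.load("i0.npz")["t"]
for p in [(104,295),(100,280),(110,210),(117,110)]: print(T[p[1],p[0]].round(3))
st=get_state();print(inc(st,300,300,231,170))
for z in(150,20): print(z,rack(58,33.5),inc(st,*rack(58,33.5),z,190.5))
E
```

```text
[ 0.362  0.4   -0.001]
[0.394 0.396 0.037]
[0.548 0.405 0.   ]
[0.766 0.394 0.043]
[-183.7 -142.2   -0.2   -9.4]
150 [591.92389453 -22.69130012] [-566.1 -349.9   80.8  -29.9]
20 [591.92389453 -22.69130012] [-566.1 -349.9  210.8  -29.9]
```

Emit:
move_arm([
  [[-92, -71, 0, -5, 0.85], [-184, -142, 0, -9.4, 0.85], [-184, -142, 0, -9.4, 0.85], [-184, -142, 0, -9.4, 0.85], [-184, -142, 0, -9.4, 0.85], [-184, -142, 0, -9.4, 0.85], [-566, -350, 81, -29.9, 0.85], [-566, -350, 81, -29.9, 0.85], [-566, -350, 81, -29.9, 0.85], [-566, -350, 81, -29.9, 0.85], [-566, -350, 81, -29.9, 0.85], [-566, -350, 81, -29.9, 0.85]],
])

```text
time: 1.1
ee_pos: [0.4529, 0.1315, 0.1888]
orientation: [3.142, -0.0, -2.957]
contact_force: [0.7, 1.4, 1.0]
width: 0.0127
```

```bash
python3 - <<'E'
from h import *
st=get_state();print(inc(st,*rack(58,33.5),120,190.5),st["ee_pos"])
E
```

```text
[-1.084e+02 -1.771e+02  6.880e+01  1.000e-01] [0.45285832 0.13147486 0.18884717]
```

Emit:
move_arm([
  [[-108, -177, 69, 0, 0.85], [-108, -177, 69, 0, 0.85], [-108, -177, 69, 0, 0.85], [-108, -177, 69, 0, 0.85], [-108, -177, 69, 0, 0.85], [-108, -177, 69, 0, 0.85], [-108, -177, 69, 0, 0.85], [-108, -177, 69, 0, 0.85]],
])

```text
time: 1.77
ee_pos: [0.5899, -0.0211, 0.1195]
orientation: [3.141, -0.002, -2.959]
contact_force: [-0.5, 0.8, -0.3]
width: 0.0128
```

```bash
python3 - <<'E'
from h import *
st=get_state();print(inc(st,*rack(58,33.5),20,190.5),st["ee_pos"])
im=get_image("wrist");save(im,"w1.png",None,1.4)
t=get_image("top");save(t,"t1.png",(270,160,380,275),5)
E
```

```text
[-1.7 -1.9 99.5 -0. ] [ 0.58991919 -0.02109861  0.11951844]
```

View pics/w1.png

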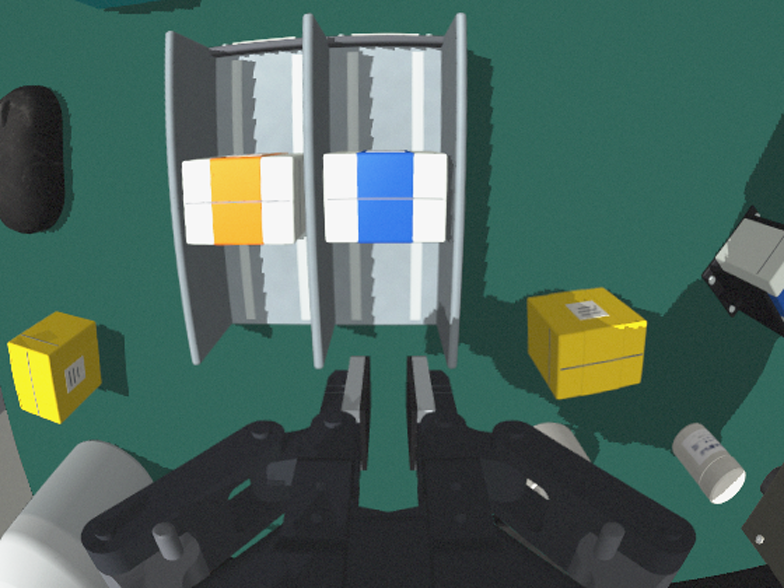

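The wrist view shows the blue old carton at (385,197) in its lane. The fingers are centred on the lane (finger middle 388, wall ends 320 and 455) and square to it. I'll go down and start the push.

Emit:
move_arm([
  [[-1.7, -1.9, 30, 0, 0.85], [-1.7, -1.9, 60, 0, 0.85], [-1.7, -1.9, 90, 0, 0.85], [-1.7, -1.9, 99.5, 0, 0.85], [-1.7, -1.9, 99.5, 0, 0.85], [8, -1.9, 99.5, 0, 0.85], [18, -1.9, 99.5, 0, 0.85], [24, -1.9, 99.5, 0, 0.85], [28, -1.9, 99.5, 0, 0.85], [32, -1.9, 99.5, 0, 0.85], [36, -1.9, 99.5, 0, 0.85], [40, -1.9, 99.5, 0, 0.85]],
])

```text
time: 2.87
ee_pos: [0.5522, -0.0302, 0.0213]
orientation: [-3.141, 0.001, -2.957]
contact_force: [1.8, 0.3, 1.2]
width: 0.0127
```

Emit:
move_arm([
  [[4, 0, 0, 0, 0.85], [8, 0, 0, 0, 0.85], [12, 0, 0, 0, 0.85], [16, 0, 0, 0, 0.85], [20, 0, 0, 0, 0.85], [24, 0, 0, 0, 0.85], [28, 0, 0, 0, 0.85], [31, 0, 0, 0, 0.85], [34, 0, 0, 0, 0.85], [34, 0, 0, 0, 0.85]],
])

```text
time: 3.7
ee_pos: [0.5173, -0.0365, 0.0207]
orientation: [3.141, -0.001, -2.958]
contact_force: [0.6, -0.6, 0.5]
width: 0.0127
```

```bash
python3 - <<'E'
from h import *
st=get_state();print(inc(st,*rack(-29,33.5),20,190.5),st["ee_pos"],st["contact_force"])
im=get_image("wrist");save(im,"w2.png",(100,0,400,300),2)
E
```

```text
[11.1 -0.1  0.7  0. ] [ 0.51731724 -0.03645848  0.02065932] [ 0.59263965 -0.55304382  0.49742299]
```

View pics/w2.png

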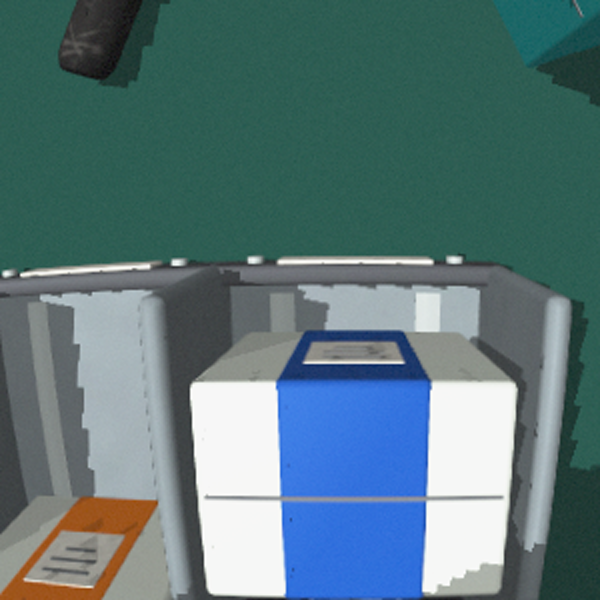

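The carton has come forward square (crop (355,480)), with a small gap left to the lip (crop row 300). I'll go on slowly and watch the force.

Emit:
move_arm([
  [[3, 0, 0, 0, 0.85], [6, 0, 0, 0, 0.85], [8, 0, 0, 0, 0.85], [9, 0, 0, 0, 0.85], [10, 0, 0, 0, 0.85], [10, 0, 0, 0, 0.85]],
])

```text
time: 4.25
ee_pos: [0.5081, -0.0382, 0.0207]
orientation: [3.142, -0.0, -2.958]
contact_force: [-0.4, -0.9, -0.5]
width: 0.0132
```

Emit:
move_arm([
  [[0.7, 0, 0, 0, 0.85], [1.4, 0, 0, 0, 0.85], [2, 0, 0, 0, 0.85], [2, 0, 0, 0, 0.85]],
])

```text
time: 4.58
ee_pos: [0.5063, -0.0386, 0.0208]
orientation: [3.142, -0.0, -2.958]
contact_force: [0.7, 0.3, 0.7]
width: 0.0126
```

```bash
python3 - <<'E'
from h import *
st=get_state();print(inc(st,*rack(-29,33.5),20,190.5),st["ee_pos"],st["contact_force"])
im=get_image("wrist");save(im,"w3.png",(190,90,400,300),2.8)
E
```

```text
[-0.1  0.1  0.8  0. ] [ 0.5063406  -0.03862984  0.02078241] [0.65119307 0.27440684 0.70162637]
```

View pics/w3.png

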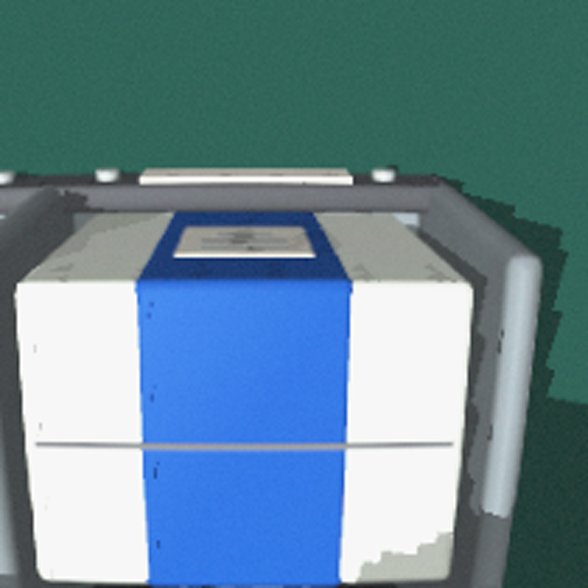

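A sliver of floor may still show at crop row 217, and there is no contact force yet. I'll keep creeping.

Emit:
move_arm([
  [[0.7, 0, 0, 0, 0.85], [1.4, 0, 0, 0, 0.85], [2, 0, 0, 0, 0.85], [2, 0, 0, 0, 0.85]],
])

```text
time: 4.97
ee_pos: [0.5051, -0.0389, 0.021]
orientation: [-3.142, 0.001, -2.957]
contact_force: [3.8, 1.2, 0.6]
width: 0.0125
```

Emit:
move_arm([
  [[0.5, 0, 0, 0, 0.85], [1, 0, 0, 0, 0.85], [1.5, 0, 0, 0, 0.85], [1.5, 0, 0, 0, 0.85]],
])

```text
time: 5.3
ee_pos: [0.5049, -0.0391, 0.0214]
orientation: [-3.141, 0.004, -2.957]
contact_force: [7.1, 4.0, 1.9]
width: 0.0126
```

Force rises to 8 N while the position stalls, so the carton is against the lip. I'll back off, go up and travel to the cradle.

Emit:
move_arm([
  [[-6, 0, 0, 0, 0.85], [-14, 0, 0, 0, 0.85], [-20, 0, 0, 0, 0.85], [-20, 0, -40, 0, 0.85], [-20, 0, -80, 0, 0.85], [-20, 0, -120, 0, 0.85], [-20, 0, -140, 0, 0.85], [-20, 0, -140, 0, 0.85], [-20, 0, -140, 0, 0.85]],
])

```text
time: 6.05
ee_pos: [0.5235, -0.0357, 0.1618]
orientation: [-3.141, 0.002, -2.957]
contact_force: [-0.0, -0.5, -1.0]
width: 0.0131
```

```bash
python3 - <<'E'
from h import *
st=get_state();print(inc(st,525.9,234.8,160,152),st["ee_pos"],st["joint_positions"])
t=get_image("top");save(t,"t2.png",(270,160,380,275),5)
E
```

```text
[-51.9 265.5   1.8  38.6] [ 0.52354164 -0.03570554  0.16180232] [-2.07276508e-01  3.38788373e-01 -2.76117312e-01  9.54006798e-01
 -3.04822760e-04 -3.91429915e-01]
```

Emit:
move_arm([
  [[-52, 265.5, 2, 38.6, 0], [-52, 265.5, 2, 38.6, 0], [-52, 265.5, 2, 38.6, 0], [-52, 265.5, 2, 38.6, 0], [-52, 265.5, 2, 38.6, 0], [-52, 265.5, 2, 38.6, 0], [-52, 265.5, 2, 38.6, 0], [-52, 265.5, 2, 38.6, 0], [-52, 265.5, 2, 38.6, 0], [-52, 265.5, 2, 38.6, 0], [-52, 265.5, 2, 38.6, 0], [-52, 265.5, 2, 38.6, 0]],
])

```text
time: 7.1
ee_pos: [0.5251, 0.2336, 0.1583]
orientation: [-3.141, -0.001, 2.65]
contact_force: [0.7, -0.4, 0.1]
width: 0.0855
```

```bash
python3 - <<'E'
from h import *
st=get_state();print(inc(st,525.9,234.8,25,152),st["ee_pos"],st["time"])
im=get_image("wrist");save(im,"w4.png",None,1.4)
t=get_image("top");T=world(t)
def blob(n,box,z0,z1):
    x0,y0,x1,y1=box;P=T[y0:y1,x0:x1].reshape(-1,3);P=P[(P[:,2]>z0)&(P[:,2]<z1)]
    r=cv2.minAreaRect((P[:,:2]*1000).astype(np.float32));print(n,len(P),r)
blob("rack",(280,165,370,268),.035,.075)
# old blue by colour
c=t["color"].astype(int);m=(c[...,2]>c[...,0]+60)&(T[...,2]>.055)&(T[...,2]<.08)
for s in (np.s_[200:270,280:330],):
    P=T[s][m[s]]*1000;print(len(P),P.mean(0),P.min(0),P.max(0))
    d=P[:,:2]-RC;a=np.radians(RY);X=d[:,0]*np.cos(a)+d[:,1]*np.sin(a);print("rackx",np.percentile(X,[1,50,99]))
E
```

```text
[-1.000e-01  1.500e+00  1.333e+02 -2.000e-01] [0.52509371 0.23358658 0.1583107 ] 7.1
rack 2043 ((541.1470947265625, -66.21110534667969), (170.71316528320312, 139.62037658691406), 10.422077178955078)
233 [476.33806581 -45.19323423  63.81807732] [455.24842579 -59.56226248  57.77458871] [496.56356626 -30.53582683  67.24826897]
rackx [-79.43392614 -59.8283973  -39.90919126]
```

View pics/w4.png

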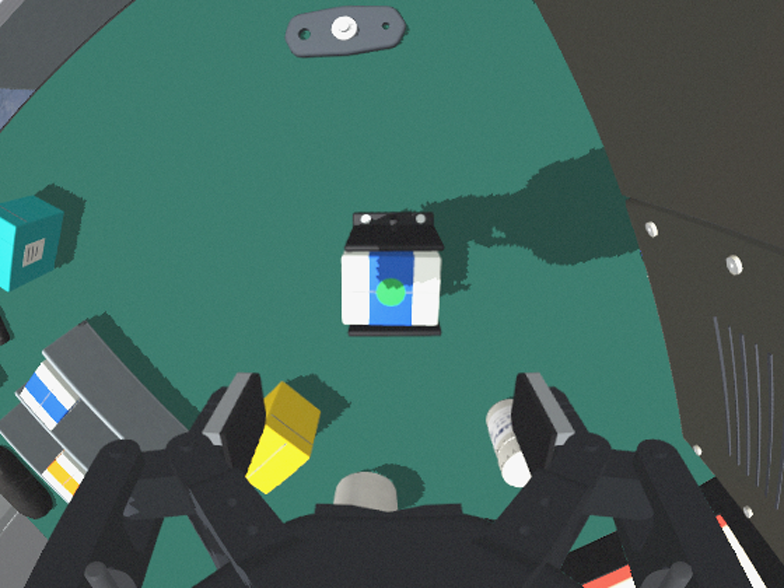

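The top view now puts the old carton at rack x from -79.4 to -39.9, which is against the lip. In the wrist view the green sticker is at (391,292), on the gripper's centre line (392), and the carton is square between the fingers. I'll go down and grip.

Emit:
move_arm([
  [[0, 1.5, 40, 0, 0], [0, 1.5, 75, 0, 0], [0, 1.5, 105, 0, 0], [0, 1.5, 125, 0, 0], [0, 1.5, 138, 0, 0], [0, 1.5, 140, 0, 0], [0, 1.5, 140, 0, 0], [0, 1.5, 140, 0, 0.2], [0, 1.5, 140, 0, 0.3], [0, 1.5, 140, 0, 0.4], [0, 1.5, 140, 0, 0.6], [0, 1.5, 140, 0, 0.6]],
])

```text
time: 8.2
ee_pos: [0.527, 0.2364, 0.0203]
orientation: [3.14, 0.002, 2.652]
contact_force: [-0.6, -0.8, 6.8]
width: 0.0534
```

```bash
python3 - <<'E'
from h import *
st=get_state();print(st["ee_pos"],st["contact_force"],st["width"]); 
print(inc(st,450,130,60,152),inc(st,450,130,19,152))
E
```

```text
[0.52700433 0.2364242  0.02026355] [-0.62156534 -0.79937598  6.79035143] 0.053423975458086144
[ 1.790e+01 -1.301e+02 -3.970e+01 -1.000e-01] [ 1.790e+01 -1.301e+02  1.300e+00 -1.000e-01]
```

Gripped at 53.4 mm. Lift straight up, then carry to clear bench at about (0.45, 0.13), turning so that the 54 mm axis lies across the lane direction.

Emit:
move_arm([
  [[0, 0, -20, 0, 0.6], [0, 0, -50, 0, 0.6], [0, 0, -85, 0, 0.6], [0, 0, -90, 0, 0.6], [6, -40, -90, -7, 0.6], [12, -75, -90, -14, 0.6], [18, -105, -90, -21, 0.6], [18, -130, -90, -28, 0.6], [18, -130, -90, -35, 0.6], [18, -130, -90, -38.4, 0.6], [18, -130, -90, -38.4, 0.6], [18, -130, -90, -38.4, 0.6]],
])

```text
time: 9.2
ee_pos: [0.4491, 0.13, 0.1091]
orientation: [-3.142, 0.001, -2.963]
contact_force: [0.3, -0.5, -0.5]
width: 0.0532
```

```bash
python3 - <<'E'
from h import *
st=get_state();print(st["ee_pos"],st["contact_force"],st["width"],np.degrees(st["orientation"])); 
print(inc(st,450,130,20.3-4,190.5))
im=get_image("wrist");save(im,"w5.png",None,1.)
E
```

```text
[0.44911378 0.13003534 0.10913387] [ 0.30459016 -0.49848982 -0.46299802] 0.053157190196032655 [-1.79999899e+02  4.84472551e-02 -1.69789492e+02]
[-0.9 -0.2 92.8 -0.3]
```

View pics/w5.png

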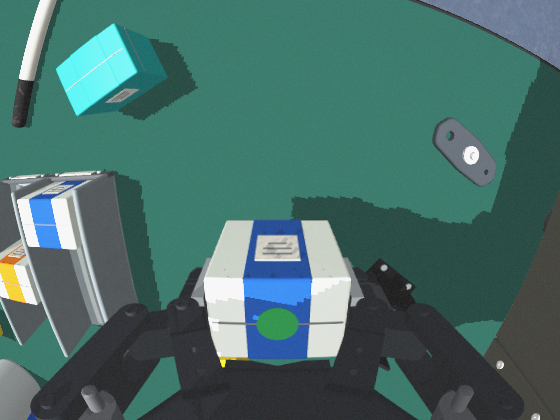

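The carton is held upright and square at (278,300), over clear bench. I'll lower it gently.

Emit:
move_arm([
  [[0, 0, 25, 0, 0.6], [0, 0, 50, 0, 0.6], [0, 0, 70, 0, 0.6], [0, 0, 82, 0, 0.6], [0, 0, 87, 0, 0.6], [0, 0, 89, 0, 0.6], [0, 0, 90, 0, 0.6], [0, 0, 91, 0, 0.6], [0, 0, 91, 0, 0.6]],
])

```text
time: 10.0
ee_pos: [0.4495, 0.1302, 0.0184]
orientation: [-3.142, 0.001, -2.961]
contact_force: [0.6, 0.1, -1.5]
width: 0.0536
```

Emit:
move_arm([
  [[0, 0, 0.5, 0, 0.6], [0, 0, 1, 0, 0.6], [0, 0, 1.5, 0, 0.6], [0, 0, 1.5, 0, 0.6]],
])

```text
time: 10.33
ee_pos: [0.4489, 0.13, 0.0164]
orientation: [3.142, 0.0, -2.961]
contact_force: [-0.2, -0.2, -1.1]
width: 0.0533
```

Emit:
move_arm([
  [[0, 0, 0.5, 0, 0.6], [0, 0, 1, 0, 0.6], [0, 0, 1.2, 0, 0.6], [0, 0, 1.2, 0, 0.6]],
])

```text
time: 10.67
ee_pos: [0.449, 0.13, 0.0162]
orientation: [-3.141, 0.001, -2.961]
contact_force: [-5.5, -0.9, 20.0]
width: 0.0531
```

It is on the bench (20 N). Release, rise, and turn 90° for the other two faces.

Emit:
move_arm([
  [[0, 0, -0.7, 0, 0.6], [0, 0, -0.7, 0, 0.2], [0, 0, -0.7, 0, 0], [0, 0, -0.7, 0, 0], [0, 0, -0.7, 0, 0], [0, 0, -0.7, 0, 0], [0, 0, -30, 0, 0], [0, 0, -65, 0, 0], [0, 0, -100, 0, 0], [0, 0, -130, 0, 0], [0, 0, -130, 0, 0], [0, 0, -130, 0, 0]],
])

```text
time: 11.67
ee_pos: [0.4502, 0.1302, 0.1466]
orientation: [-3.141, 0.004, -2.961]
contact_force: [-0.8, 0.8, -0.3]
width: 0.0853
```

Emit:
move_arm([
  [[0, 0, 0, 45, 0], [0, 0, 0, 45, 0], [0, 0, 0, 45, 0], [0, 0, 0, 45, 0], [0, 0, 0, 45, 0], [0, 0, 0, 45, 0], [0, 0, 0, 60, 0], [0, 0, 0, 70, 0], [0, 0, 0, 80, 0], [0, 0, 0, 90, 0], [0, 0, 0, 90, 0], [0, 0, 0, 90, 0]],
])

```text
time: 12.67
ee_pos: [0.4478, 0.1299, 0.1436]
orientation: [-3.139, -0.0, 1.816]
contact_force: [-0.1, -0.2, -0.5]
width: 0.0854
```

```bash
python3 - <<'E'
from h import *
st=get_state();print(st["ee_pos"],st["contact_force"],st["width"],np.degrees(st["orientation"]),st["joint_positions"]); 
im=get_image("wrist");save(im,"w6.png",None,1.4)
t=get_image("top");T=world(t);save(t,"t6.png")
m=(T[...,2]>.05)&(T[...,2]<.07)&(np.hypot(T[...,0]-.449,T[...,1]-.13)<.05)
print(cv2.minAreaRect((T[m][:,:2]*1000).astype(np.float32)),m.sum())
E
```

```text
[0.44783272 0.12986966 0.14358768] [-0.13835834 -0.15626476 -0.49783448] 0.08542387319454692 [-1.79849075e+02 -1.87113541e-02  1.04045365e+02] [ 1.25260486e-01  2.56237352e-01 -4.48201958e-01  8.69011304e-01
  9.21269573e-06  1.45091851e+00]
((450.5400695800781, 116.24737548828125), (40.64111328125, 26.634906768798828), 9.753735542297363) 177
```

View pics/w6.png

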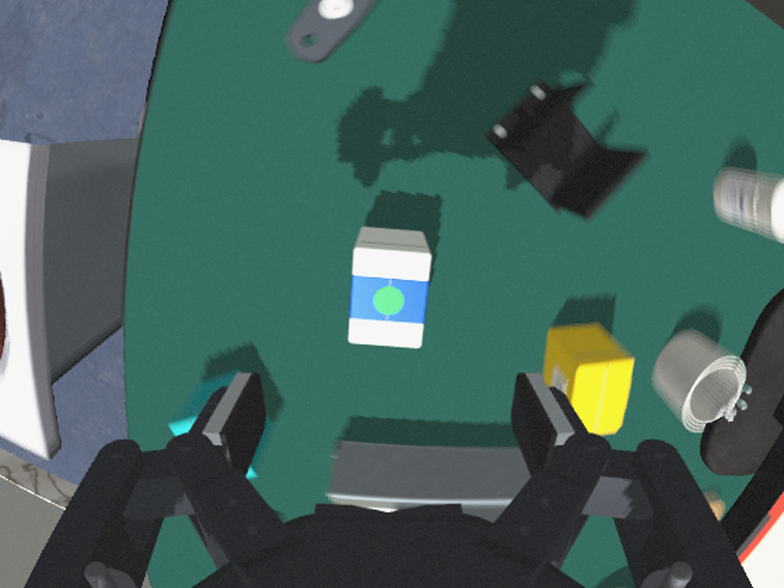

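The carton stands upright on the bench with its sticker at (389,300), on the gripper's centre line (390). Finish the last 4° of turn and grip the 40 mm faces.

Emit:
move_arm([
  [[0, 0, 0, 4, 0], [0, 0, 35, 4, 0], [0, 0, 65, 4, 0], [0, 0, 95, 4, 0], [0, 0, 118, 4, 0], [0, 0, 127, 4, 0], [0, 0, 127, 4, 0], [0, 0, 127, 4, 0], [0, 0, 127, 4, 0.3], [0, 0, 127, 4, 0.45], [0, 0, 127, 4, 0.55], [0, 0, 127, 4, 0.75]],
])

```text
time: 13.77
ee_pos: [0.4495, 0.1301, 0.019]
orientation: [3.14, 0.0, 1.753]
contact_force: [-6.4, -0.6, 43.6]
width: 0.0395
```

Emit:
move_arm([
  [[0, 0, 0, 0, 0.75], [0, 0, 0, 0, 0.75], [0, 0, 0, 0, 0.75]],
])

```text
time: 14.02
ee_pos: [0.4496, 0.1301, 0.0191]
orientation: [3.14, 0.0, 1.753]
contact_force: [-1.5, 0.6, 7.8]
width: 0.0397
```

```bash
python3 - <<'E'
from h import *
st=get_state();print(st["ee_pos"],st["contact_force"],st["width"],np.degrees(st["orientation"])); 
print(rack(22,33.5),inc(st,*rack(22,33.5),130,100.5))
E
```

```text
[0.44955645 0.13009509 0.01906884] [-1.46096379  0.57629254  7.7783905 ] 0.03971296842738005 [1.79907608e+02 7.13597124e-03 1.00416396e+02]
[556.52671786 -29.25177904] [-1.761e+02  7.640e+01 -1.109e+02 -1.000e-01]
```

Gripped at 39.7 mm. Lift and carry above the lane.

Emit:
move_arm([
  [[0, 0, -20, 0, 0.75], [0, 0, -50, 0, 0.75], [0, 0, -85, 0, 0.75], [0, 0, -111, 0, 0.75], [-35, 15, -111, 0, 0.75], [-70, 30, -111, 0, 0.75], [-105, 46, -111, 0, 0.75], [-140, 61, -111, 0, 0.75], [-165, 72, -111, 0, 0.75], [-176, 76.4, -111, 0, 0.75], [-176, 76.4, -111, 0, 0.75], [-176, 76.4, -111, 0, 0.75]],
])

```text
time: 15.02
ee_pos: [0.5553, -0.0292, 0.1289]
orientation: [-3.141, -0.001, 1.752]
contact_force: [-0.6, 0.2, -1.3]
width: 0.0394
```

```bash
python3 - <<'E'
from h import *
st=get_state();print(st["ee_pos"],st["contact_force"],st["width"],np.degrees(st["orientation"])); 
print(inc(st,*rack(22,33.5),23.1,100.5))
im=get_image("wrist");save(im,"w7.png",None,1.4)
t=get_image("top");T=world(t)
m=(T[...,2]>.15)&(T[...,2]<.19)&(np.hypot(T[...,0]-.556,T[...,1]+.029)<.06)
print(m.sum())
E
```

```text
[ 0.55525881 -0.02922204  0.12893564] [-0.59762378  0.17505456 -1.26227458] 0.039362006087079834 [-1.79957576e+02 -3.74347993e-02  1.00355143e+02]
[-3.000e-01  1.200e+00  1.058e+02 -1.000e-01]
0
```

View pics/w7.png

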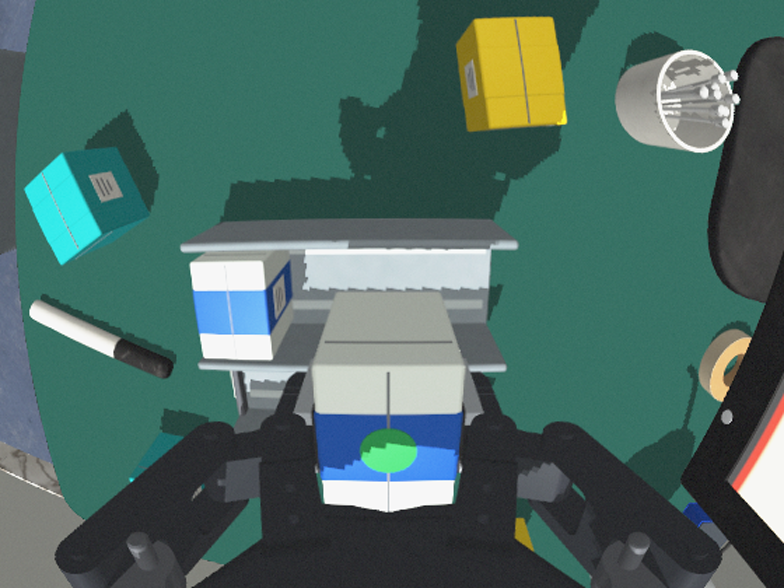

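The carton is held above the lane. The old carton is at (232,310) and the lane floor shows behind it. As the lateral clearance is only 4 mm, I'll check the wall and carton edges in the wrist depth.

```bash
python3 - <<'E'
from h import *
im=get_image("wrist");K,R,t,z=im["K"],im["R"],im["t"],im["z_map"]
v,u=np.mgrid[:420,:560];a=(u-K[0,2])/K[0,0];b=(v-K[1,2])/K[1,1];r=np.hypot(a,b);k=np.tan(r)/np.maximum(r,1e-9)
P=np.stack([a*k*z,b*k*z,z],-1);W=((P-t)@R)*1000
ok=(z>0)&(r<1.4)
d=W[...,:2]-RC;q=np.radians(RY);X=d[...,0]*np.cos(q)+d[...,1]*np.sin(q);Y=-d[...,0]*np.sin(q)+d[...,1]*np.cos(q);Z=W[...,2]
m=ok&(Z>60)&(Z<66)&(abs(X)<84)&(abs(Y)<90)
h,e=np.histogram(Y[m],np.arange(-80,90,2));print([(int(x),int(n)) for x,n in zip(e,h) if n>5])
m2=m&(Y>58)
for lo in (-80,-40,0,40):
  s=m2&(X>lo)&(X<lo+40);print("outer wall",lo,np.percentile(Y[s],[2,50,98]).round(1) if s.sum() else 0)
s=ok&(Z>150)&(Z<172)&(v>240)&(v<375)&(u>215)&(u<340)
c=cv2.minAreaRect(np.stack([X[s],Y[s]],1).astype(np.float32));print("carton",c,np.median(Z[s]))
s=ok&(Z>110)&(Z<160)&(v>205)&(v<255)&(u>235)&(u<320);print("near face Y",np.percentile(Y[s],[5,50,95]),Z[s].min())
s=m&(X<-35)&(Y>2)&(Y<62)
print("old top",np.percentile(X[s],[1,99]),np.percentile(Y[s],[1,99]))
E
```

```text
[(-2, 122), (0, 243), (2, 275), (6, 69), (8, 120), (10, 119), (12, 120), (14, 118), (16, 129), (18, 127), (20, 112), (22, 122), (24, 121), (26, 134), (28, 117), (30, 125), (32, 116), (34, 129), (36, 124), (38, 139), (40, 134), (42, 133), (44, 129), (46, 139), (48, 144), (50, 126), (52, 145), (54, 150), (56, 141), (58, 145), (60, 137), (64, 197), (66, 658), (68, 800), (70, 72)]
outer wall -80 [58.2 66.  69.9]
outer wall -40 [65.7 68.1 70.2]
outer wall 0 [65.5 67.9 70. ]
outer wall 40 [65.5 68.  70.2]
carton ((19.55788803100586, 36.18205642700195), (54.075382232666016, 52.921443939208984), 89.22201538085938) 170.73458213949243
near face Y [61.60651208 62.04757526 62.53561389] 111.61191947547381
old top [-80.23103355 -40.09018998] [ 2.3105178  60.69659562]
```

By the wrist camera, the lane centre is at rack y of about 34.5 mm and the carton centre at about 35.0 mm, so it is well within the clearance. Lower it.

Emit:
move_arm([
  [[-0.5, 1.2, 20, -0.1, 0.75], [-0.5, 1.2, 35, -0.1, 0.75], [-0.5, 1.2, 50, -0.1, 0.75], [-0.5, 1.2, 65, -0.1, 0.75], [-0.5, 1.2, 78, -0.1, 0.75], [-0.5, 1.2, 90, -0.1, 0.75], [-0.5, 1.2, 97, -0.1, 0.75], [-0.5, 1.2, 101, -0.1, 0.75], [-0.5, 1.2, 103, -0.1, 0.75], [-0.5, 1.2, 103, -0.1, 0.75]],
])

```text
time: 16.0
ee_pos: [0.557, -0.0292, 0.0262]
orientation: [3.142, -0.0, 1.755]
contact_force: [0.2, -0.5, -1.4]
width: 0.0393
```

Emit:
move_arm([
  [[0, 0, 0.5, 0, 0.75], [0, 0, 1, 0, 0.75], [0, 0, 1.5, 0, 0.75], [0, 0, 1.5, 0, 0.75]],
])

```text
time: 16.33
ee_pos: [0.5573, -0.0296, 0.0249]
orientation: [3.141, 0.0, 1.754]
contact_force: [0.8, -0.2, -0.9]
width: 0.0394
```

Emit:
move_arm([
  [[0, 0, 0.4, 0, 0.75], [0, 0, 0.8, 0, 0.75], [0, 0, 1.2, 0, 0.75], [0, 0, 1.2, 0, 0.75]],
])

```text
time: 16.67
ee_pos: [0.557, -0.0296, 0.0233]
orientation: [-3.141, -0.0, 1.754]
contact_force: [-0.5, -0.2, -1.8]
width: 0.0393
```

Emit:
move_arm([
  [[0, 0, 0.3, 0, 0.75], [0, 0, 0.6, 0, 0.75], [0, 0, 0.6, 0, 0.75]],
])

```text
time: 16.92
ee_pos: [0.5571, -0.0296, 0.0231]
orientation: [3.142, 0.0, 1.754]
contact_force: [-1.3, 0.6, 5.3]
width: 0.0394
```

Floor contact (5 N). Open partly, so that the front finger stays clear of the old carton, then rise.

Emit:
move_arm([
  [[0, 0, 0, 0, 0.5], [0, 0, 0, 0, 0.35], [0, 0, 0, 0, 0.3], [0, 0, 0, 0, 0.3], [0, 0, 0, 0, 0.3], [0, 0, -15, 0, 0.3], [0, 0, -35, 0, 0.3], [0, 0, -65, 0, 0.3], [0, 0, -100, 0, 0.3], [0, 0, -135, 0, 0.3], [0, 0, -135, 0, 0.3]],
])

```text
time: 17.83
ee_pos: [0.5607, -0.0302, 0.1643]
orientation: [3.133, 0.003, 1.754]
contact_force: [1.0, -1.5, 0.8]
width: 0.0592
```

Emit:
move_arm([
  [[40, 0, -20, 0, 0.3], [80, 0, -20, 0, 0.3], [120, 0, -20, 0, 0.3], [160, 0, -20, 0, 0.3], [190, 0, -20, 0, 0.3], [190, 0, -20, 0, 0.3], [190, 0, -20, 0, 0.3], [190, 0, -20, 0, 0.3]],
])

```text
time: 18.5
ee_pos: [0.5225, 0.157, 0.1776]
orientation: [-3.142, 0.0, 1.755]
contact_force: [-0.1, 0.0, 0.1]
width: 0.0595
```

```bash
python3 - <<'E'
from h import *
st=get_state();print(st["ee_pos"],st["width"],st["time"])
t=get_image("top");T=world(t);save(t,"t8.png",(150,110,380,280),3.4)
c=t["color"].astype(int);d=T[...,:2]*1000-RC;q=np.radians(RY)
X=d[...,0]*np.cos(q)+d[...,1]*np.sin(q);Y=-d[...,0]*np.sin(q)+d[...,1]*np.cos(q);Z=T[...,2]
for n,lo,hi in (("old",-90,-30),("new",-30,80)):
    m=(c.min(-1)>0)&(Z>.055)&(Z<.075)&(X>lo)&(X<hi)&(Y>5)&(Y<62)
    print(n,cv2.minAreaRect(np.stack([X[m],Y[m]],1).astype(np.float32)),np.median(Z[m]))
m=(Z>.055)&(Z<.075)&(abs(X)<80)&(Y>-62)&(Y<-5);print("orange",cv2.minAreaRect((T[m][:,:2]*1000).astype(np.float32)))
E
```

```text
[0.52250027 0.15695711 0.17762967] 0.05949944685308789 18.5
old ((-59.61249542236328, 33.373558044433594), (54.110260009765625, 40.592681884765625), 89.5756607055664) 0.06363983041854349
new ((22.519147872924805, 33.072200775146484), (54.155338287353516, 40.92603302001953), 89.97705841064453) 0.06372228268464533
orange ((546.4654541015625, -99.49983978271484), (40.90299606323242, 54.643341064453125), 9.4585599899292)
```

View pics/t8.png

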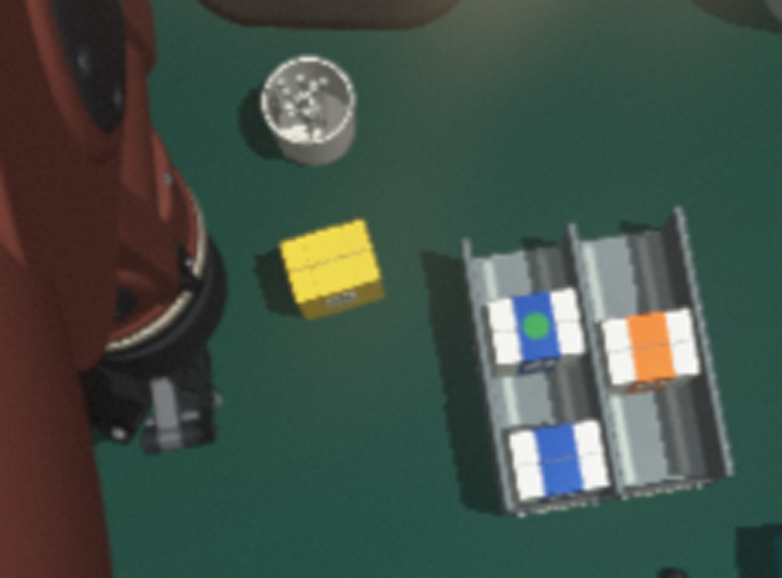

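The top view shows the old carton at (558,460) against the lip. The new one, with its sticker, is at (536,325), square behind it. The orange carton at (650,347) and the pot have not moved. Handing in.

```bash
python3 -c "
from rig import hand_in; print(hand_in())"
```

```text
the job is handed in; nothing more can be done
None
```

The restock is done and handed in at 18.5 s on the robot's clock; the hand-in reports no verdict.

- **Old blue carton:** I pushed it forward with nearly shut fingers until the force rose and it stopped moving. The final top view puts its centre at rack x = -59.6 mm, where -60 is against the lip.
- **New carton:** I lifted it from the cradle by its 54 mm faces, stood it on the bench and let go. I gripped it again by its 40 mm faces and set it down in the lane at about 5 N. It sits at rack x = 22.5 mm, y = 33.1 mm, upright, square to within about 0.5°, and wholly inside the lane.
- **Gap between the two:** there are about 42 mm between the cartons, which left room for the finger to come out.
- **Others:** the orange carton and the swab pot look unmoved in the last picture. The arm hid the jar from that view, so I could not check it at the end, but no move went near it.
- **Forces:** the wrist force was 44 N at the end of one move, during the second grip on the bench, with the carton between the fingers. The force inside each move was not logged.
- **Disagreement:** the wrist and top cameras differed by about 1 to 2 mm across the lane, less than the 4 mm clearance on each side.

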